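# Lock the tea-money box with its loose-fitting key lock

## Task

Lock the tea-money box for the night: take the key out of its wooden stand, push it fully down into the keyhole, turn it anticlockwise until it comes to its stop so that the bolt is shot all the way out, turn it back home and draw it out, then put the key back upright in its stand. Feel your way and never force the key, because the lock sits loosely in its case and the keyhole is seldom quite in the middle; do not disturb the mug, salt shaker and glass.

Things in the scene. Friction and masses are not known exactly. Their poses are not given: they have to be found in the camera images.
- cash_box: Fixed grey steel box, 150 x 190 x 45 mm (x, y, z), with an open-topped square lock case (100 x 100 x 32 mm, dark steel) on it. Origin: centre of the underside; z up; +y is the side where the bolt comes out; +x is the way the keyhole's slot points. Home for the key: its x axis along the box's x; only so can it go in or out (within about 3 degrees).
- case_centre (a point): Centre of the lock case, in the plane of the lock face, 77 mm above the worktop; axes as the box's. The lock is a steel insert (flat face 76 x 76 mm, level with the case's edge) that floats in the case: its keyhole starts up to 7 mm from this point along the box's x and y each. It is never turned; it stays put, but about 3 N along x or y shift it sideways (to 7.5 mm at most).
- slot_side (a point): Point on the box's top edge of the case wall that the slot faces: 48 mm towards the box's +x from the case centre. Keyhole: a 9 mm square hole for the stem, whose centre is the turning axis, and from it a 5.5 mm wide slot towards the box's +x, ending 17.8 mm from the axis. The face plate is 6 mm thick and hollow below, at least 27 mm deep under the face.
- keeper (a point): Centre of the top of the keeper, a small steel bridge (42 x 16 mm, 31 mm high) on the box top on the bolt's (+y) side. The lock's stop ends the turn at about 60 degrees anticlockwise from home (from above), but the play may let the hand go on to 65 to 80 degrees before it holds firm (0.1 N m); a second stop holds the key at home against clockwise turning (firm after 3 to 10 degrees). The key meets the bolt after about 10 degrees of turn.
- bolt (a joint): How far the bolt is out, in m: 0 drawn in (starts up to 0.0008), 0.009 to 0.010 when the key is at its stop. A flat steel bar, 18 mm wide, that slides out of the case's +y side under the keeper. It takes about 3 N to move (0.05 N m at the key at most) and stays where it is pushed: it does not come back with the key.
- key_bow (a point): Centre of the bow (head) of the loose steel key, 50 g, 73 mm long, upright; z up along the stem. The bow is a flat disc, 31 mm across, 8 mm thick, its flat faces looking along the key's y axis: pinch it there. The collar, 16 mm across and 4 mm thick, has its underside 34 mm below this point: with the key fully down it rests on the lock face or on the stand's top.
- key: The same key; origin at the lower tip of its stem, 58 mm below the bow's centre; axes as the bow's. The stem is round, 8 mm thick; its last 6 mm taper to a blunt 4 mm tip. The bit is a flag, 4 mm thick, from 7 to 14 mm above the tip, that reaches 15 mm from the stem's axis towards the key's +x.
- key_stand: Fixed wooden block, 56 x 56 x 40 mm, on a 64 mm wide foot, with an upright slot in its top in which the key hangs by its collar. Origin: centre of the underside; x along the slot, z up.
- stand_slot (a point): In the plane of the stand's top, 40 mm above the worktop: where the key's stem axis belongs (above the stand's origin). The slot is 11 mm wide (stand's y), runs from 7 mm on the -x side of this point to 18.5 mm on its +x side, and is 32 mm deep; the key stands in it with its bit towards the stand's +x.
- mug_mid (a point): Bystander: loose grey stoneware mug standing upside down, 89 x 124 x 91 mm (its handle included). Point 45 mm up.
- shaker_mid (a point): Bystander: loose small glass salt shaker with a grey cap, 44 mm across and 90 mm high. Half-way up.
- glass_mid (a point): Bystander: loose tall glass, upside down, 69 mm across and 104 mm high. Half-way up.

How it is judged:
By the outcome, as a careful person would: the job done as asked, in the order asked, and still so for the second after the job is handed in, with the robot touching nothing.
It also fails if it takes over 72 s, if anything falls off the work surface, if the arm or the gripper's body presses on something with over 40 N, if the wrist force passes 120 N, or if a joint passes its speed limit or range.

## Robot

A 6-joint arm with a two-finger parallel gripper is mounted at the origin on a cart in front of the work surface, level with it; the furniture and walls round the work are solid. World frame = base frame: x ahead of the robot, y to its left, z up, the work surface at z = 0. Lengths are in m, angles in rad, forces in N, time in s.
With the tool pointing down it reaches from about 0.375 to 0.975 m from the base axis. Payload 3.8 kg.
Tool frame: the origin (TCP) lies midway between the tips of the shut fingers; the grasp point (between the pads) lies 19 mm behind it; x points along the fingers, y is the direction in which the jaws open and shut, and the axes are right-handed (so a half turn about x gives the same grasp; the last joint's range is limited). The gripper opens to 88 mm and grips with 3 to 60 N. Pads are 18 mm wide; open, the fingers measure 123 mm over their backs; the gripper's body (75 mm by 187 mm) begins 45 mm behind the grasp point.
Start: joints at [-1.363, 0.264, 1.604, -0, 1.274, -0.037], TCP at [0.164, -0.655, 0.239] pointing down, gripper open.
Joint ranges: [-2.63, 2.63], [-0.94, 2.18], [0.31, 2.57], [-1.31, 4.45], [0, 2.66], [-2.55, 2.55]. Speed limits (rad/s): [2.57, 2.57, 3.14, 3.14, 3.14, 3.14].

## Interface

Orientations are given as a rotation vector (axis times angle).
In Python, from cell import manip, inverse_kinematics, cams, order gives the robot as it stands. Calls block until the motion is done:
- manip.move_pose(position, orientation): joint-space move of the TCP to a pose.
- manip.move_linear(position, rate=0.15, rot=None): straight line of the TCP; rot=None keeps the orientation; rate is the mean speed in m/s.
- manip.set_joints(angles): joint-space move.
- manip.set_gripper(opening, force=None): finger opening in m; force is the grip in N (None keeps the last); returns when the fingers have stopped.
- manip.dwell(seconds).
- inverse_kinematics(position, orientation): joint angles nearest the present ones, or None.
- manip.state(): the state.
- cams.capture(name): name is "scene" or "top"; returns a dict with "image" (400x640x3 uint8, blue, green, red), "z_map" (400x640 float32, m along the optical axis (not along the pixel's ray), 0 where there is no reading), "intrinsics" (3x3 intrinsics, pixels), "k1" (the pictures are not rectified: a ray, as slopes to the right and down, at radius r is drawn at 1 + k1 r^2 times it, then the intrinsics apply), "position" and "orientation" of the camera in the world. Camera axes: x right, y down, z forward; pixel columns grow to the right and rows downward; lengths in m; the calibration is good to about 2 mm. A picture is of the moment at which its call begins.
A pose or a line that the arm cannot do raises manip.IKError and nothing moves.
- order.close_job(): hands the job in, once; it reports no verdict.
The state is a dict: "clock": time; "joint_pos": joint angles; "joint_velocities": joint speeds; "tau": joint torques, N m; "tool_pos": TCP position; "tcp_rot": TCP orientation; "contact_force": force on the tool from outside, world axes, zero at the start; "moment": the same for the moment, N m; "gripper_width": finger opening in m.
Only numpy, scipy, OpenCV 4.12 (cv2) and the standard library are available. Lean on these libraries where they do the work, as an engineer would, in place of code of your own. Each camera call takes 0.05 s, during which the arm holds its last target.

## Working session

There is one attempt and no reset: what is moved stays moved. The work goes in short steps, each a Python script; the robot and the scene stay as the last script left them, time stands still between calls to the robot, and variables do not carry over. Pictures are saved under pics/ and viewed, and the job is handed in when it is done.

```bash
ls; mkdir -p pics; python3 - <<'E'
from cell import manip,cams
import cv2,numpy as np
for n in("scene","top"):
    c=cams.capture(n); cv2.imwrite(f"pics/{n}0.png",c["image"]); np.savez(f"{n}0.npz",**c)
    print(n,c["intrinsics"].tolist(),c["k1"],c["position"],c["orientation"],(c["z_map"]>0).mean())
s=manip.state();print(s)
E
```

```text
pics
scene [[389.6698759044809, 0.0, 320.11499794668583], [0.0, 389.6698759044809, 190.4866202332706], [0.0, 0.0, 1.0]] -0.01591403071856767 [ 0.27048188 -0.17215904  0.66157678] [-2.29177517  0.48418265 -0.2304946 ] 0.996140625
top [[463.56021271845617, 0.0, 318.5544980206621], [0.0, 463.56021271845617, 211.3951734188242], [0.0, 0.0, 1.0]] -0.036067044244732886 [0.45865221 0.3756998  1.04310597] [-2.21187321  2.18287322 -0.06046999] 0.9959765625
{'clock': 0.1, 'joint_pos': array([-1.36288073e+00,  2.64672928e-01,  1.60520721e+00,  2.02262659e-05,
        1.27368730e+00, -3.68743533e-02]), 'joint_velocities': array([-0.00107269, -0.00047448, -0.00389823, -0.0001769 , -0.00185009,
       -0.00054793]), 'tau': array([ 3.77845063e-04, -5.03617287e+01, -3.58072257e+01,  7.30968174e-02,
        2.32834602e-02, -5.02714875e-05]), 'tool_pos': array([ 0.16348049, -0.65426088,  0.23753211]), 'tcp_rot': array([ 2.09200676,  0.25942597, -2.09232172]), 'contact_force': array([-0.0087032 , -0.69983088,  0.40250374]), 'moment': array([0.02355152, 0.0334252 , 0.04989755]), 'gripper_width': 0.0878494480806151}
```

View pics/scene0.png

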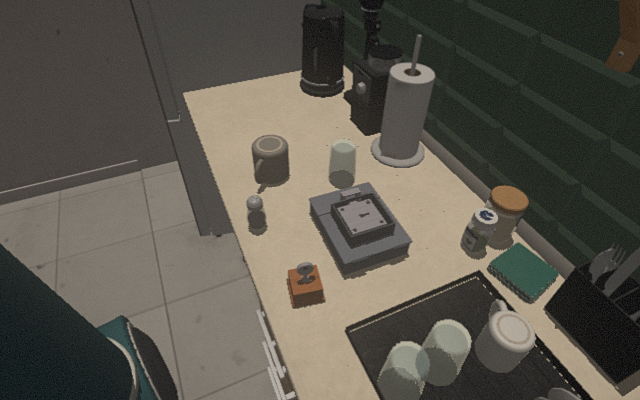

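View pics/top0.png

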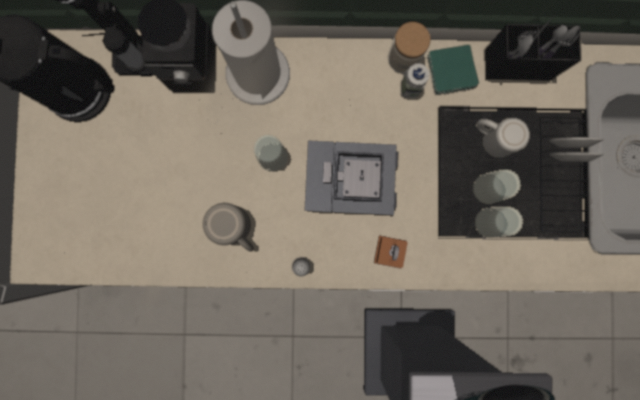

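The scene view shows the box at about (360,225) with the keyhole at (363,214), and the stand with the key at (305,285). The top view has the box at (350,178), the keyhole at (362,176) and the stand at (391,252). I'll zoom in next.

```bash
cat > h.py <<'E'
import numpy as np,cv2
from scipy.spatial.transform import Rotation as R
def ray(c,uv):
    K=c["intrinsics"]; k1=float(c["k1"])
    uv=np.atleast_2d(uv).astype(float)
    d=(uv-[K[0,2],K[1,2]])/[K[0,0],K[1,1]]
    s=d.copy()
    for _ in range(20): s=d/(1+k1*(s**2).sum(1,keepdims=True))
    v=np.c_[s,np.ones(len(s))]
    return v@R.from_rotvec(c["orientation"]).as_matrix().T
def onz(c,uv,z):
    v=ray(c,uv); o=c["position"]
    return o+v*((z-o[2])/v[:,2])[:,None]
def depthpt(c,uv):
    v=ray(c,uv); uv=np.atleast_2d(uv).astype(int)
    z=c["z_map"][uv[:,1],uv[:,0]]
    return c["position"]+v*z[:,None]
def proj(c,P):
    p=(np.atleast_2d(P)-c["position"])@R.from_rotvec(c["orientation"]).as_matrix()
    s=p[:,:2]/p[:,2:]
    s=s*(1+float(c["k1"])*(s**2).sum(1,keepdims=True))
    K=c["intrinsics"]; return s*[K[0,0],K[1,1]]+[K[0,2],K[1,2]]
def load(n): return dict(np.load(n+".npz"))
E
python3 - <<'E'
from h import *
def crop(n,x0,y0,x1,y1,f,o):
    im=cv2.imread(f"pics/{n}.png")[y0:y1,x0:x1]
    im=cv2.resize(im,None,fx=f,fy=f,interpolation=cv2.INTER_CUBIC); cv2.imwrite(o,cv2.convertScaleAbs(im,alpha=1.5))
crop("scene0",280,170,420,320,4,"pics/s_crop.png")
crop("top0",290,130,420,280,4,"pics/t_crop.png")
E
```

```text
(no output)
```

View pics/s_crop.png

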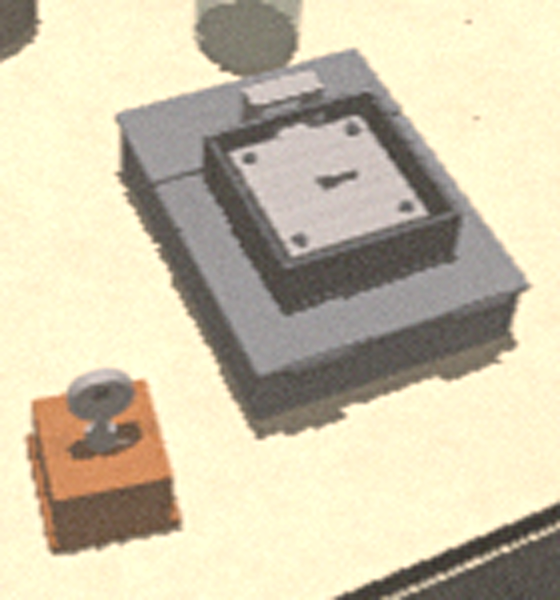

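View pics/t_crop.png

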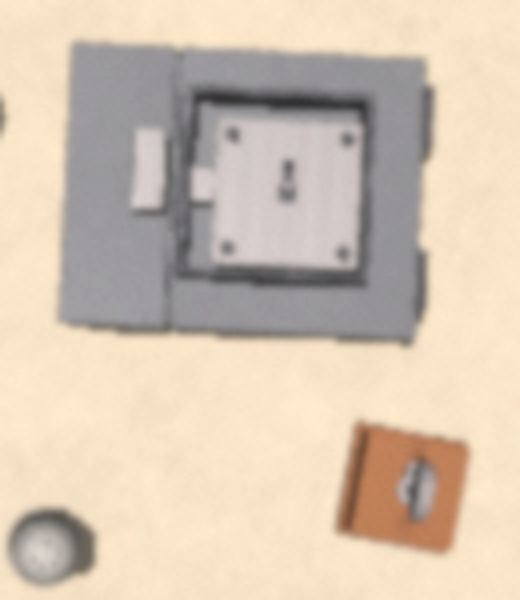

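```bash
python3 - <<'E'
from h import *
vis={}
for n in("top","scene"):
    c=load(n+"0"); im=c["image"]; hsv=cv2.cvtColor(im,cv2.COLOR_BGR2HSV)
    b=cv2.GaussianBlur(im,(3,3),0)
    for nm,uv in dict(plate=(352,185) if n=="top" else (360,228),box=(320,200) if n=="top" else (345,255),table=(250,200) if n=="top" else (440,240),wall=(378,150) if n=="top" else (337,236),stand=(380,245) if n=="top" else (294,282),keeper=(327,172) if n=="top" else (350,192)).items():
        print(n,nm,im[uv[1],uv[0]],hsv[uv[1],uv[0]],depthpt(c,[uv])[0].round(4))
    vis[n]=c
E
```

```text
top plate [135 136 143] [  4  14 143] [0.5643 0.303  0.0774]
top box [107 104 106] [140   7 107] [0.5344 0.3693 0.0451]
top table [134 153 167] [ 17  50 167] [ 0.5358  0.5271 -0.001 ]
top wall [100  97  99] [140   8 100] [0.6453 0.2445 0.0439]
top stand [41 58 87] [ 11 135  87] [0.4389 0.2372 0.032 ]
top keeper [135 137 144] [  7  16 144] [0.5915 0.3556 0.0739]
scene plate [128 132 138] [ 12  18 138] [0.5596 0.2534 0.0788]
scene box [102 101 103] [165   5 103] [0.5153 0.2274 0.0464]
scene table [137 161 178] [ 18  59 178] [7.43e-01 2.10e-01 6.00e-04]
scene wall [104 102 105] [160   7 105] [0.5217 0.2761 0.0474]
scene stand [ 63  89 134] [ 11 135 134] [0.4027 0.2135 0.0409]
scene keeper [126 129 137] [  8  20 137] [0.5897 0.3541 0.0773]
```

```bash
cat > meas.py <<'E'
from h import *
def run(ct,cs,verbose=True):
  for n,c in (("top",ct),("scene",cs)):
    im=c["image"]; hsv=cv2.cvtColor(im,cv2.COLOR_BGR2HSV).astype(int)
    ys,xs=np.mgrid[0:400,0:640]
    P=c["position"]+ray(c,np.c_[xs.ravel(),ys.ravel()])*c["z_map"].ravel()[:,None]
    Z=P[:,2].reshape(400,640)
    win=np.zeros((400,640),bool)
    if n=="top": win[130:280,295:415]=1
    else: win[170:320,280:420]=1
    # plate
    for nm,m,z in (("plate",(hsv[...,2]>118)&(hsv[...,1]<35)&(abs(Z-.077)<.006),.077),
                 ("case",(abs(Z-.077)<.008),.077),
                 ("boxtop",(hsv[...,1]<40)&(Z>.036),.045),
                 ("stand",(hsv[...,1]>100)&(Z>.034)&(Z<.048),.040),
                 ("standkey",(Z>.034),.040)):
        w=win.copy()
        if "stand" in nm:
            if n=="top": w[:235]=0
            else: w[:260]=0; w[:,330:]=0
        else:
            if n=="top": w[225:]=0
            else: w[274:]=0
        m=(m&w).astype(np.uint8)
        m=cv2.morphologyEx(m,cv2.MORPH_OPEN,np.ones((3,3)))
        cs_,_=cv2.findContours(m,cv2.RETR_EXTERNAL,cv2.CHAIN_APPROX_NONE)
        if not cs_: print(n,nm,None); continue
        ct_=max(cs_,key=cv2.contourArea)
        W=onz(c,ct_[:,0],z)[:,:2]
        r=cv2.minAreaRect((W*1000).astype(np.float32))
        print(n,nm,np.round(r[0],1),np.round(r[1],1),round(r[2],1),np.round(cv2.boxPoints(r),0).tolist())
if __name__=="__main__": run(load("top0"),load("scene0"))
E
python3 meas.py
```

```text
top plate [579.9 283.8] [75.2 75. ] 88.0 [[541.0, 248.0], [616.0, 245.0], [619.0, 320.0], [544.0, 323.0]]
top case [583.3 280.5] [82.3 85.1] 88.1 [[539.0, 241.0], [624.0, 238.0], [627.0, 320.0], [542.0, 323.0]]
top boxtop [584.8 302.4] [197.6 153.9] 88.1 [[505.0, 206.0], [658.0, 201.0], [665.0, 399.0], [511.0, 404.0]]
top stand [424.  212.8] [55.5 55.9] 79.4 [[391.0, 191.0], [446.0, 180.0], [457.0, 235.0], [402.0, 245.0]]
top standkey [423.9 211.9] [57. 56.] 79.9 [[391.0, 189.0], [446.0, 179.0], [456.0, 235.0], [401.0, 245.0]]
scene plate [579.5 284.4] [75.2 75.6] 87.7 [[540.0, 248.0], [616.0, 245.0], [619.0, 320.0], [543.0, 323.0]]
scene case [583.2 286. ] [106.5 103.6] 88.0 [[530.0, 235.0], [633.0, 231.0], [637.0, 337.0], [533.0, 341.0]]
scene boxtop [584.3 300.3] [200.5 154.1] 88.0 [[504.0, 203.0], [658.0, 197.0], [665.0, 398.0], [511.0, 403.0]]
scene stand [423.3 211.4] [57.  55.3] 79.1 [[391.0, 189.0], [445.0, 178.0], [456.0, 234.0], [402.0, 245.0]]
scene standkey [424.7 214.9] [70.3 56.7] 79.4 [[390.0, 186.0], [446.0, 175.0], [459.0, 244.0], [403.0, 255.0]]
```

```bash
cat > hole.py <<'E'
from h import *
yaw=np.deg2rad(-2.0)
def hole(c,n,tag):
    # rectify onto the face plane: a 50x50mm patch about plate centre in box axes
    s=8; N=50*s
    g=(np.arange(N)+.5)/s-25
    X,Y=np.meshgrid(g,g)  # X right, Y down -> box y up
    Cc=np.array([.5797,.2841]); 
    ex=np.array([np.cos(yaw),np.sin(yaw)]); ey=np.array([-ex[1],ex[0]])
    P=Cc+np.c_[X.ravel(),-Y.ravel()]@np.array([ex,ey])/1000
    uv=proj(c,np.c_[P,np.full(len(P),.077)]).astype(np.float32).reshape(N,N,2)
    im=cv2.remap(c["image"],uv[...,0],uv[...,1],cv2.INTER_CUBIC)
    cv2.imwrite(f"pics/hole_{n}_{tag}.png",cv2.convertScaleAbs(im,alpha=1.6))
    gr=cv2.cvtColor(im,cv2.COLOR_BGR2GRAY).astype(float)
    m=(gr<105).astype(np.uint8)
    k,l,st,ce=cv2.connectedComponentsWithStats(m)
    for i in range(1,k):
        if st[i,4]>800: print(n,"x %.1f..%.1f y %.1f..%.1f area %.0f"%(st[i,0]/s-25,(st[i,0]+st[i,2])/s-25,25-(st[i,1]+st[i,3])/s,25-st[i,1]/s,st[i,4]/s/s))
    return gr
if __name__=="__main__":
    a=hole(load("top0"),"top","0"); b=hole(load("scene0"),"scene","0")
E
python3 hole.py; python3 -c "
import cv2,numpy as np
cv2.imwrite('pics/holes0.png',np.hstack([cv2.imread('pics/hole_top_0.png'),cv2.imread('pics/hole_scene_0.png')]))"
```

```text
top x -4.5..4.1 y -5.1..3.9 area 66
top x 4.8..17.6 y -3.9..2.5 area 66
scene x -5.2..17.8 y -4.5..5.2 area 155
```

View pics/holes0.png

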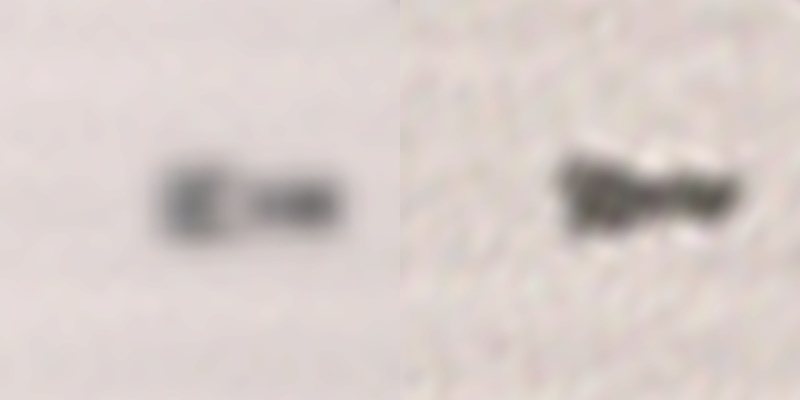

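```bash
python3 - <<'E'
from h import *
for n,w in(("top",(235,280,370,415)),("scene",(255,312,280,330))):
    c=load(n+"0")
    ys,xs=np.mgrid[w[0]:w[1],w[2]:w[3]]
    uv=np.c_[xs.ravel(),ys.ravel()]
    P=depthpt(c,uv)
    im=c["image"][uv[:,1],uv[:,0]]
    hsv=cv2.cvtColor(im[None],cv2.COLOR_BGR2HSV)[0]
    k=(P[:,2]>.056)&(P[:,2]<.1)
    Q=P[k]; print(n,k.sum(),Q.min(0).round(4),Q.max(0).round(4),Q.mean(0).round(4))
    q=Q[:,:2]-Q[:,:2].mean(0); e,v=np.linalg.eigh(q.T@q); print(np.sqrt(e/len(q)),np.rad2deg(np.arctan2(v[1,1],v[0,1])))
    # grey (non-wood) mask on stand, plane rays
    for z in(.04,):
        m=(hsv[:,1]<80)&(abs(P[:,0]-.424)<.04)&(abs(P[:,1]-.212)<.035)&(P[:,2]>.05)
    uvk=uv[k]
    r=cv2.minAreaRect(uvk.astype(np.float32)); print(r)
    f=7;y0,y1,x0,x1=w
    cv2.imwrite(f"pics/stand_{n}.png",cv2.convertScaleAbs(cv2.resize(c["image"][y0:y1,x0:x1],None,fx=f,fy=f,interpolation=cv2.INTER_CUBIC),alpha=1.6))
    # expected pts if key stands at stand centre, yaw -10.7
    t=np.deg2rad(-10.7);ex=np.array([np.cos(t),np.sin(t)])
    o=np.array([.4238,.2122])
    for lab,d,z in(("axis top",0,.04),("slot+",.0185,.04),("slot-",-.007,.04),("bow c",0,.074),("bow top",0,.0895),("bow+",.0155,.074),("bow-",-.0155,.074)):
        u=proj(c,[np.r_[o+d*ex,z]])[0]; print(lab,u.round(1),((u-[x0,y0])*f).round(0))
E
```

```text
top 81 [0.4089 0.205  0.0593] [0.4382 0.218  0.0916] [0.424  0.2127 0.0814]
[0.00255749 0.00832081] 168.20433432383595
((395.0, 253.0), (14.0, 6.0), 90.0)
axis top [392.  252.2] [154. 120.]
slot+ [393.7 243.8] [166.  62.]
slot- [391.4 255.4] [150. 143.]
bow c [394.7 252.8] [173. 125.]
bow top [395.9 253.1] [182. 127.]
bow+ [396.1 245.5] [183.  74.]
bow- [393.3 260.1] [163. 176.]
scene 179 [0.4091 0.2041 0.057 ] [0.4381 0.2174 0.0915] [0.4232 0.2088 0.0787]
[0.00213023 0.00779521] 167.5838988546801
((305.0, 268.5), (13.0, 16.0), 90.0)
axis top [304.8 278.9] [173. 168.]
slot+ [314.4 277.1] [241. 154.]
slot- [301.1 279.7] [148. 173.]
bow c [304.6 268.3] [172.  93.]
bow top [304.5 263.2] [171.  57.]
bow+ [312.9 266.7] [231.  82.]
bow- [296.2 269.9] [113. 104.]
```

View pics/stand_scene.png

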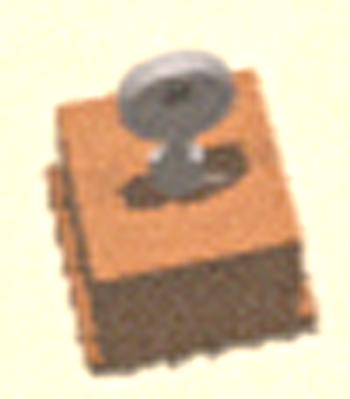

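View pics/stand_top.png

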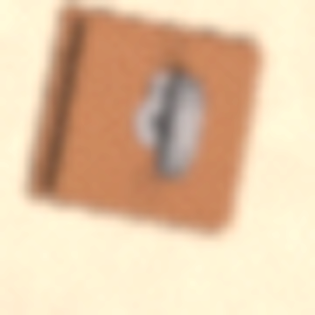

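```bash
python3 - <<'E'
from h import *
c=load("scene0")
t=np.deg2rad(-10.7);ex=np.array([np.cos(t),np.sin(t)])
o=np.array([.4238,.2122])
g=cv2.cvtColor(c["image"],cv2.COLOR_BGR2GRAY).astype(np.float32)
for off in(-.003,0,.003):
  for d in range(-24,25,2):
    p=o+ex*d/1000+off*np.array([-ex[1],ex[0]])
    u=proj(c,[np.r_[p,.04]])[0]; v=cv2.remap(g,np.float32([[u[0]]]),np.float32([[u[1]]]),cv2.INTER_LINEAR)[0,0]
    print(f"{d}:{v:.0f}/{depthpt(c,[np.round(u)])[0][2]*1000:.0f}",end=" ")
  print()
c=load("top0");g=cv2.cvtColor(c["image"],cv2.COLOR_BGR2GRAY).astype(np.float32)
print()
for off in(-.003,0,.003,.006):
  for d in range(-24,25,2):
    p=o+ex*d/1000+off*np.array([-ex[1],ex[0]])
    u=proj(c,[np.r_[p,.04]])[0]; v=cv2.remap(g,np.float32([[u[0]]]),np.float32([[u[1]]]),cv2.INTER_LINEAR)[0,0]
    print(f"{d}:{v:.0f}/{depthpt(c,[np.round(u)])[0][2]*1000:.0f}",end=" ")
  print()
E
```

```text
-24:103/42 -22:100/40 -20:101/40 -18:94/41 -16:76/40 -14:65/40 -12:62/39 -10:62/40 -8:66/41 -6:71/42 -4:72/44 -2:72/45 0:73/43 2:74/44 4:72/43 6:75/43 8:79/44 10:75/30 12:70/29 14:63/27 16:63/26 18:74/39 20:95/40 22:100/41 24:98/40 
-24:104/39 -22:102/40 -20:99/42 -18:100/42 -16:97/43 -14:89/39 -12:75/41 -10:67/42 -8:71/40 -6:70/44 -4:72/45 -2:73/45 0:71/45 2:71/46 4:72/47 6:74/45 8:61/662 10:63/33 12:59/31 14:60/31 16:61/32 18:68/34 20:91/38 22:97/40 24:96/41 
-24:100/41 -22:101/39 -20:100/41 -18:100/40 -16:101/42 -14:103/41 -12:107/41 -10:102/41 -8:96/39 -6:80/45 -4:72/44 -2:72/46 0:72/50 2:72/52 4:88/50 6:111/46 8:85/45 10:63/36 12:60/39 14:58/38 16:59/37 18:77/38 20:96/41 22:100/41 24:98/42 

-24:91/41 -22:90/41 -20:89/40 -18:85/42 -16:80/41 -14:76/76 -12:76/75 -10:76/72 -8:76/80 -6:75/80 -4:69/76 -2:68/73 0:69/1043 2:73/84 4:76/82 6:76/76 8:76/75 10:75/72 12:75/67 14:75/77 16:71/28 18:72/38 20:79/41 22:86/39 24:89/40 
-24:91/37 -22:90/39 -20:89/39 -18:87/45 -16:85/42 -14:84/42 -12:84/38 -10:85/41 -8:88/39 -6:91/47 -4:91/61 -2:82/61 0:74/59 2:79/49 4:87/44 6:91/62 8:89/62 10:86/31 12:89/32 14:91/29 16:85/10 18:79/5 20:83/40 22:85/40 24:88/42 
-24:92/39 -22:91/38 -20:89/39 -18:89/42 -16:89/38 -14:90/41 -12:92/38 -10:94/42 -8:99/42 -6:106/43 -4:111/43 -2:109/50 0:105/46 2:106/41 4:110/42 6:107/40 8:101/25 10:98/30 12:98/32 14:98/32 16:93/6 18:89/7 20:89/41 22:90/39 24:90/40 
-24:94/42 -22:93/39 -20:93/39 -18:93/40 -16:93/38 -14:94/39 -12:94/37 -10:95/38 -8:96/39 -6:99/40 -4:103/41 -2:107/41 0:109/44 2:108/40 4:105/45 6:99/44 8:92/41 10:91/42 12:93/39 14:94/41 16:94/36 18:93/43 20:93/43 22:94/41 24:93/40
```

```bash
cat >> h.py <<'E'
def ori(yaw_deg,flip=False):
    "tool down, tool y along key y (yaw), flip= half turn"
    t=np.deg2rad(yaw_deg+(180 if flip else 0))
    x=np.array([0,0,-1.]); y=np.array([-np.sin(t),np.cos(t),0]); z=np.cross(x,y)
    return R.from_matrix(np.c_[x,y,z]).as_rotvec()
E
python3 - <<'E'
from h import *
from cell import inverse_kinematics as ik, manip
M=R.from_rotvec(manip.state()["tcp_rot"]).as_matrix();print(M.round(3))
for f in(0,1):
    for p,y in(([.4236,.2121,.055],-12),([.4236,.2121,.16],-12),([.58,.284,.2],-2),([.58,.284,.092],-2),([.58,.284,.092],40),([.58,.284,.092],80),([.58,.284,.092],-12)):
        q=ik(p,ori(y,f)); print(f,p,y,None if q is None else np.round(q,3))
E
```

```text
[[-0.     0.242 -0.97 ]
 [ 0.002 -0.97  -0.242]
 [-1.    -0.002 -0.   ]]
0 [0.4236, 0.2121, 0.055] -12 [ 0.412  0.082  2.191  0.     0.868 -0.95 ]
0 [0.4236, 0.2121, 0.16] -12 [ 0.412 -0.056  2.107  0.     1.091 -0.95 ]
0 [0.58, 0.284, 0.2] -2 [ 0.417  0.235  1.712 -0.     1.194 -1.119]
0 [0.58, 0.284, 0.092] -2 [ 0.417  0.333  1.801 -0.     1.008 -1.119]
0 [0.58, 0.284, 0.092] 40 [ 0.417  0.333  1.801 -0.     1.008 -1.852]
0 [0.58, 0.284, 0.092] 80 [ 0.417  0.333  1.801 -0.     1.008 -2.55 ]
0 [0.58, 0.284, 0.092] -12 [ 0.417  0.333  1.801  0.     1.008 -0.945]
1 [0.4236, 0.2121, 0.055] -12 [ 0.412  0.082  2.191 -0.     0.868  2.192]
1 [0.4236, 0.2121, 0.16] -12 [ 0.412 -0.056  2.107 -0.     1.091  2.192]
1 [0.58, 0.284, 0.2] -2 [0.417 0.235 1.712 0.    1.194 2.022]
1 [0.58, 0.284, 0.092] -2 [0.417 0.333 1.801 0.    1.008 2.022]
1 [0.58, 0.284, 0.092] 40 [0.417 0.333 1.801 0.    1.008 1.289]
1 [0.58, 0.284, 0.092] 80 [0.417 0.333 1.801 0.    1.008 0.591]
1 [0.58, 0.284, 0.092] -12 [ 0.417  0.333  1.801 -0.     1.008  2.197]
```

```bash
python3 - <<'E'
from h import *
from cell import *
o=ori(-11.5,1)
manip.move_pose([.4236,.2121,.19],o)
manip.set_gripper(.04,10)
s=manip.state();print(s["clock"],s["tool_pos"],s["joint_pos"].round(3),s["contact_force"],s["moment"])
manip.move_linear([.4236,.2121,.056],rate=.1)
s=manip.state();print(s["clock"],s["tool_pos"],s["contact_force"],s["moment"],s["gripper_width"])
for n in("scene","top"):
    c=cams.capture(n); np.savez(n+"1.npz",**c)
    w=(230,310,260,360) if n=="scene" else (215,295,345,445)
    cv2.imwrite(f"pics/{n}1.png",cv2.convertScaleAbs(cv2.resize(c["image"][w[0]:w[1],w[2]:w[3]],None,fx=6,fy=6,interpolation=cv2.INTER_CUBIC),alpha=1.5))
E
```

```text
4.1083 [0.4235988  0.21212133 0.19000495] [ 0.412 -0.085  2.075  0.     1.152  2.183] [-0.00314458 -0.70073122 -0.05608372] [ 0.0448787   0.02328215 -0.00581418]
5.6 [0.42425216 0.21241047 0.0567236 ] [-0.27040219  0.19190626  0.19181091] [0.06126605 0.0279353  0.04176314] 0.040103512760541554
```

View pics/scene1.png

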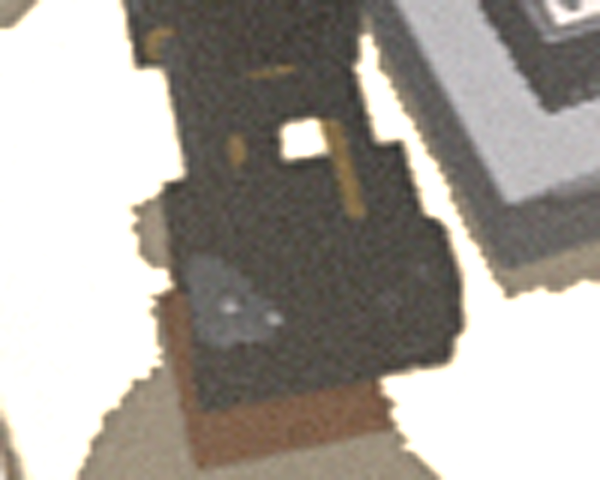

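The fingers straddle the bow, so the key is hidden in this view. I'll close gently and check the forces.

```bash
cat >> h.py <<'E'
def st(manip,tag=""):
    s=manip.state()
    print(tag,"t%.2f"%s["clock"],"p",(s["tool_pos"]*1000).round(1),"F",s["contact_force"].round(2),"M",s["moment"].round(3),"w%.2f"%(s["gripper_width"]*1000)); return s
E
python3 - <<'E'
from h import *
from cell import *
st(manip)
manip.set_gripper(.014,4); manip.dwell(.1); st(manip,"near")
manip.set_gripper(.0,4); manip.dwell(.2); st(manip,"grip4")
E
```

```text
t5.70 p [424.2 212.3  56.7] F [ 0.44 -0.8   0.39] M [ 0.022  0.019 -0.012] w39.87
near t6.36 p [423.6 212.1  56. ] F [ 0.05 -0.58  0.47] M [0.023 0.019 0.002] w13.79
grip4 t6.82 p [423.5 212.1  56. ] F [ 0.13 -0.16 -0.58] M [0.028 0.035 0.009] w8.02
```

```bash
python3 - <<'E'
from h import *
from cell import *
manip.set_gripper(.0,40); manip.dwell(.1); st(manip,"grip40")
manip.move_linear([.4236,.2121,.076],rate=.04); st(manip,"lift20")
manip.move_linear([.4236,.2121,.14],rate=.1); st(manip,"lift")
manip.dwell(.2);st(manip,"free")
manip.move_pose([.5797,.2841,.15],ori(-2,1)); manip.dwell(.3);st(manip,"over")
for n in("scene","top"):
    c=cams.capture(n); np.savez(n+"2.npz",**c)
    w=(150,270,300,430) if n=="scene" else (120,220,300,430)
    cv2.imwrite(f"pics/{n}2.png",cv2.convertScaleAbs(cv2.resize(c["image"][w[0]:w[1],w[2]:w[3]],None,fx=5,fy=5,interpolation=cv2.INTER_CUBIC),alpha=1.5))
E
```

```text
grip40 t7.13 p [423.6 212.1  56. ] F [-0.18 -0.16 -0.25] M [ 0.062 -0.003 -0.043] w7.78
lift20 t7.78 p [423.7 212.1  76.2] F [-0.31 -0.3  -0.06] M [ 0.085 -0.011 -0.021] w7.47
lift t8.57 p [423.1 211.9 139.5] F [ 0.13 -0.81 -0.68] M [ 0.022 -0.011 -0.015] w7.96
free t8.78 p [423.  211.8 139.1] F [-0.45  0.62 -0.86] M [ 0.091 -0.01  -0.016] w7.35
over t9.80 p [578.8 283.7 150.3] F [-0.74 -0.28 -1.64] M [0.041 0.01  0.041] w7.00
```

View pics/scene2.png

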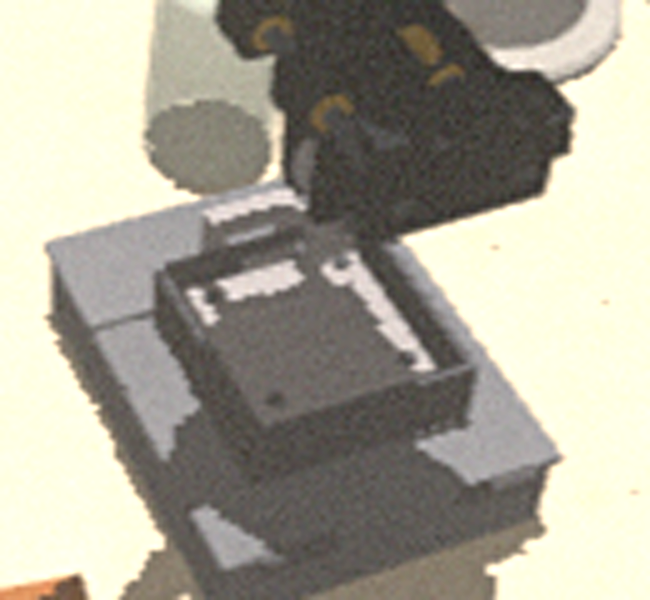

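```bash
python3 - <<'E'
from h import *
from cell import *
s=st(manip)
c=load("scene2")
w=(170,230,335,415)
im=cv2.convertScaleAbs(cv2.resize(c["image"][w[0]:w[1],w[2]:w[3]],None,fx=9,fy=9,interpolation=cv2.INTER_CUBIC),alpha=2.6)
p=s["tool_pos"]
for z in(-.04,-.034,-.016):
    u=proj(c,[p+[0,0,z]])[0]; print(u); q=((u-[w[2],w[0]]+.5)*9).astype(int); cv2.circle(im,tuple(int(a) for a in q),3,(0,0,255),1)
cv2.imwrite("pics/tip.png",im)
E
```

```text
t9.90 p [579.2 283.9 150.4] F [-0.5   0.16 -0.06] M [ 0.046 -0.066 -0.026] w7.63
[362.76069122 203.87755743]
[363.0407449 201.749558 ]
[363.89899201 195.22609999]
```

View pics/tip.png

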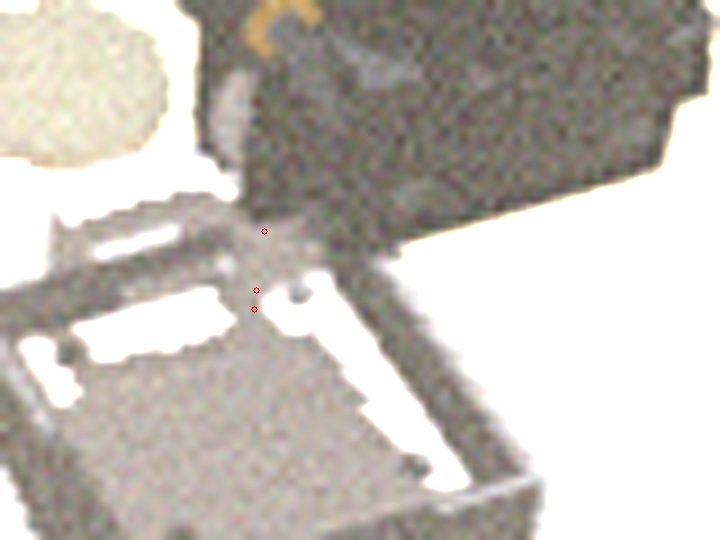

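```bash
python3 - <<'E'
from h import *
from cell import *
manip.move_linear([.5797,.2841,.1205],rate=.05); manip.dwell(.2)
s=st(manip)
c=cams.capture("scene"); np.savez("scene3.npz",**c)
w=(185,245,325,405)
im=cv2.convertScaleAbs(cv2.resize(c["image"][w[0]:w[1],w[2]:w[3]],None,fx=9,fy=9,interpolation=cv2.INTER_CUBIC),alpha=3.2)
p=np.array([.5797,.2841,.1205])
t=np.deg2rad(-2);ex=np.array([np.cos(t),np.sin(t),0])
for d in(p+[0,0,-.04],p+[0,0,-.026],p+[0,0,.018]-.0155*ex,p-[0,0,.0435],p-[0,0,.0435]+.0178*ex):
    u=proj(c,[d])[0]; q=((u-[w[2],w[0]]+.5)*9).astype(int); cv2.circle(im,tuple(int(a) for a in q),3,(0,0,255),1); print(u,q)
cv2.imwrite("pics/tip3.png",im)
E
```

```text
t10.84 p [580.1 284.3 121. ] F [ 0.08 -0.91 -0.63] M [ 0.05  -0.012 -0.044] w7.54
[361.55885352 214.01124715] [333 265]
[362.18508591 209.2681743 ] [339 222]
[357.07437869 195.60021053] [293  99]
[361.40463525 215.17904492] [332 276]
[369.13590116 212.86188495] [401 255]
```

View pics/tip3.png

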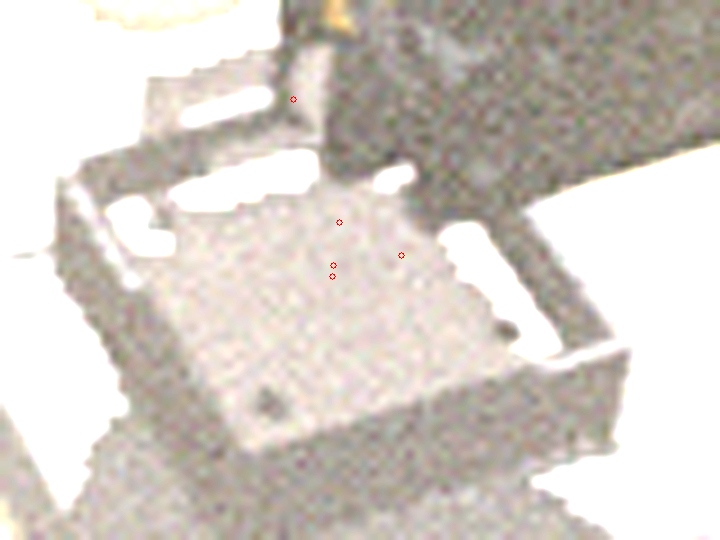

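```bash
python3 - <<'E'
from h import *
c=load("scene3")
w=(185,235,335,395)
g=cv2.medianBlur(c["image"],3)[w[0]:w[1],w[2]:w[3]].astype(float)
print(c["image"][212:216,340:380,1].tolist()[0])
g=np.clip((g-20)*3.2,0,255).astype(np.uint8)
im=cv2.resize(g,None,fx=12,fy=12,interpolation=cv2.INTER_CUBIC)
cv2.imwrite("pics/tip3b.png",im)
E
```

```text
[121, 143, 143, 129, 75, 70, 72, 76, 70, 72, 73, 75, 72, 68, 72, 68, 65, 68, 70, 67, 69, 66, 68, 66, 71, 74, 70, 68, 71, 65, 62, 69, 69, 69, 70, 111, 146, 149, 132, 95]
```

View pics/tip3b.png

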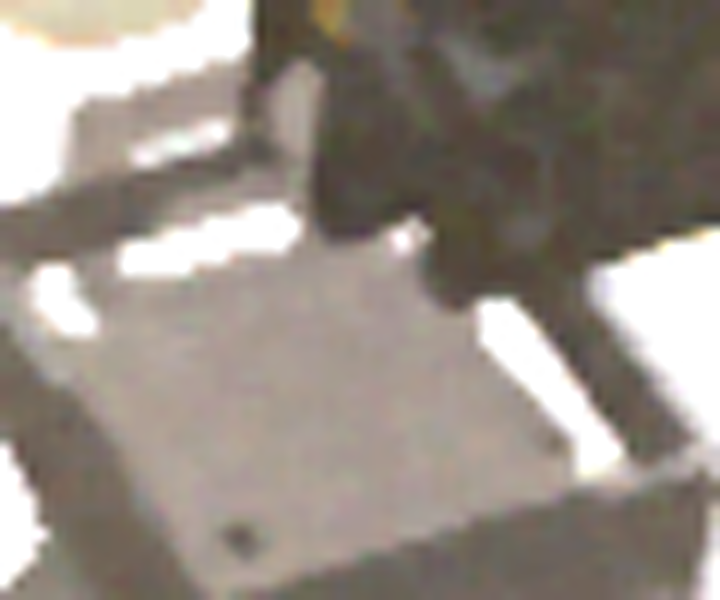

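The bow's edge sits at u=357.1, matching the prediction. The stem is the same colour as the shaded plate, so I can't pick it out. I'll go down by feel.

```bash
cat >> h.py <<'E'
def avg(manip,n=5,dt=.01):
    a=[]
    for _ in range(n):
        manip.dwell(dt); s=manip.state(); a.append(np.r_[s["contact_force"],s["moment"],s["tool_pos"]*1000])
    return s["clock"],np.mean(a,0)
def pr(tag,t,a): print(tag,"t%.2f F %s M %s p %s"%(t,a[:3].round(2),a[3:6].round(3),a[6:].round(2)))
E
python3 - <<'E'
from h import *
from cell import *
t,b=avg(manip,10); pr("base",t,b); np.save("base.npy",b)
z=.1205
while z>.105:
    z-=.0015
    manip.move_linear([.5797,.2841,z],rate=.02)
    t,a=avg(manip,4); a[:6]-=b[:6]; pr("%.4f"%z,t,a)
    if abs(a[2])>3 or np.hypot(*a[:2])>4: print("STOP");break
E
```

```text
base t10.97 F [-0.09  0.1  -0.77] M [ 0.031  0.013 -0.01 ] p [579.94 284.21 120.93]
0.1190 t11.26 F [-0.17  0.13  0.11] M [-0.025 -0.005  0.014] p [579.6  284.05 118.88]
0.1175 t11.54 F [-0.21 -0.48  0.23] M [-0.002  0.017  0.014] p [579.59 284.05 117.32]
0.1160 t11.82 F [0.27 0.21 0.05] M [-0.028  0.015 -0.006] p [579.6  284.07 115.85]
0.1145 t12.11 F [-0.12  0.22 -0.09] M [-0.028 -0.019  0.026] p [579.61 284.06 114.36]
0.1130 t12.39 F [-0.37  0.18  0.23] M [-0.003 -0.025  0.039] p [579.61 284.06 112.86]
0.1115 t12.68 F [ 0.1   0.22 -0.11] M [-0.043 -0.026  0.003] p [579.63 284.03 111.37]
0.1100 t12.96 F [ 0.27 -1.18 -0.09] M [-0.154 -0.071  0.003] p [579.65 283.9  109.8 ]
0.1085 t13.24 F [ 0.47 -1.23 -0.64] M [-0.267 -0.082  0.018] p [579.68 283.93 108.33]
0.1070 t13.53 F [ 0.68 -1.66  0.55] M [-0.334 -0.1    0.006] p [579.69 283.97 106.88]
0.1055 t13.81 F [ 0.22 -2.41  0.63] M [-0.393 -0.098 -0.011] p [579.68 284.   105.4 ]
0.1040 t14.09 F [ 0.33 -2.52  0.6 ] M [-0.432 -0.111 -0.01 ] p [579.68 284.01 103.89]
```

```bash
python3 - <<'E'
from h import *
from cell import *
b=np.load("base.npy")
y=.2841;x=.5797;z=.104
for k in range(2):
    y-=.0005; manip.move_linear([x,y,z],rate=.01); t,a=avg(manip,6); a[:6]-=b[:6]; pr("y %.4f"%y,t,a)
while z>.0905:
    z-=.001
    manip.move_linear([x,y,z],rate=.02)
    t,a=avg(manip,4); a[:6]-=b[:6]; pr("%.4f"%z,t,a)
    if abs(a[2])>4 or np.hypot(*a[:2])>4: print("STOP");break
E
```

```text
y 0.2836 t14.39 F [ 0.59 -0.76 -0.03] M [-0.183 -0.082  0.01 ] p [579.65 283.81 103.92]
y 0.2831 t14.69 F [-0.05 -0.09 -0.05] M [ 0.01  -0.013  0.014] p [579.64 283.37 104.05]
0.1030 t14.97 F [ 0.22 -0.66  0.22] M [-0.002  0.001  0.025] p [579.6  283.14 102.9 ]
0.1020 t15.26 F [-0.16  0.05  0.64] M [-0.002 -0.016 -0.   ] p [579.66 283.08 101.91]
0.1010 t15.54 F [-0.01  0.12 -0.02] M [-0.036 -0.022 -0.002] p [579.62 283.07 100.9 ]
0.1000 t15.82 F [-0.24 -0.    0.03] M [-0.043  0.006  0.007] p [579.64 283.07  99.92]
0.0990 t16.11 F [-0.21  0.05  0.15] M [-0.026  0.     0.017] p [579.64 283.07  98.9 ]
0.0980 t16.39 F [ 0.41 -0.17 -0.05] M [-0.022 -0.008 -0.016] p [579.66 283.07  97.91]
0.0970 t16.68 F [-0.04 -0.18  0.42] M [-0.021 -0.011  0.019] p [579.64 283.07  96.91]
0.0960 t16.96 F [ 0.17 -0.14  0.28] M [-0.016  0.006 -0.016] p [579.64 283.07  95.91]
0.0950 t17.24 F [-0.07  0.04  0.25] M [ 0.003 -0.026 -0.009] p [579.65 283.07  94.91]
0.0940 t17.52 F [0.51 0.06 0.06] M [-0.016 -0.018  0.007] p [579.64 283.07  93.92]
0.0930 t17.81 F [ 0.15 -0.03  0.06] M [ 0.007 -0.026  0.013] p [579.7  283.09  92.97]
0.0920 t18.09 F [-1.72 -1.09  5.97] M [-0.186  0.402  0.018] p [579.83 283.14  92.84]
STOP
```

```bash
python3 - <<'E'
from h import *
from cell import *
b=np.load("base.npy")
p=[.5797,.2831,.0926]
manip.move_linear(p,rate=.01); t,a=avg(manip,8); a[:6]-=b[:6]; pr("seat",t,a)
q0=inverse_kinematics(p,ori(-2,1)); print(np.round(q0,4), manip.state()["joint_pos"].round(4))
b6=a[:6]
d=0
while d<80:
    d+=4 if d<52 else 2
    q=np.array(q0); q[5]-=np.deg2rad(d)
    manip.set_joints(q)
    t,a=avg(manip,5); a[:6]-=b[:6]
    j=manip.state()["joint_pos"][5]
    pr("%d (%.1f)"%(d,np.rad2deg(q0[5]-j)),t,a)
    if a[5]<-.085 or abs(a[2])>8 or np.hypot(*a[:2])>6: print("STOP");break
E
```

```text
seat t18.41 F [-1.02 -0.6   4.66] M [-0.113  0.204  0.014] p [579.87 283.18  92.87]
[0.4157 0.3311 1.8022 0.     1.0083 2.0214] [0.4157 0.3309 1.8019 0.     1.0084 2.0214]
4 (3.9) t18.70 F [-0.51 -0.8   4.71] M [-0.097  0.091  0.024] p [580.01 283.2   92.87]
8 (7.9) t18.99 F [-0.12 -0.49  5.32] M [-0.073  0.066  0.035] p [579.99 283.17  92.85]
12 (11.8) t19.28 F [ 0.55 -0.24  5.65] M [-0.117  0.029  0.01 ] p [579.98 283.17  92.83]
16 (15.9) t19.57 F [ 0.48 -1.55  5.66] M [-0.273 -0.032 -0.016] p [580.08 282.92  92.84]
20 (19.8) t19.87 F [ 0.79 -2.31  5.56] M [-0.455 -0.139 -0.01 ] p [580.21 282.7   92.84]
24 (23.8) t20.16 F [ 1.18 -2.62  6.08] M [-0.521 -0.137 -0.052] p [580.28 282.54  92.84]
28 (27.8) t20.45 F [ 0.51 -3.32  6.22] M [-0.583 -0.062 -0.039] p [580.12 282.43  92.83]
32 (31.8) t20.74 F [ 0.23 -3.08  6.43] M [-0.605 -0.101 -0.002] p [580.13 282.42  92.85]
36 (35.8) t21.03 F [ 0.69 -3.13  6.  ] M [-0.603 -0.093 -0.019] p [580.15 282.41  92.84]
40 (39.8) t21.32 F [ 1.16 -3.05  6.03] M [-0.627 -0.128 -0.032] p [580.18 282.4   92.84]
44 (43.8) t21.62 F [ 0.91 -2.9   6.69] M [
[... 508 characters left out ...]
 F [ 1.17 -3.3   5.61] M [-0.642 -0.278 -0.049] p [580.41 282.38  92.86]
62 (61.9) t23.66 F [ 1.98 -3.16  5.51] M [-0.634 -0.404 -0.031] p [580.4  282.61  92.86]
64 (63.9) t23.95 F [ 2.52 -3.16  5.6 ] M [-0.644 -0.548 -0.051] p [580.31 283.03  92.86]
66 (65.9) t24.24 F [ 3.14 -3.49  5.52] M [-0.642 -0.575 -0.032] p [580.22 283.14  92.86]
68 (67.9) t24.53 F [ 2.76 -3.17  5.33] M [-0.637 -0.571 -0.029] p [580.18 283.16  92.86]
70 (69.9) t24.82 F [ 3.17 -3.27  5.65] M [-0.647 -0.59  -0.056] p [580.21 283.15  92.86]
72 (71.9) t25.12 F [ 3.34 -3.23  5.91] M [-0.692 -0.626 -0.083] p [580.18 283.15  92.86]
74 (73.9) t25.41 F [ 2.73 -2.98  5.54] M [-0.647 -0.643 -0.132] p [580.16 283.17  92.86]
STOP
```

```bash
python3 - <<'E'
from h import *
from cell import *
b=np.load("base.npy")
t,a=avg(manip,12); a[:6]-=b[:6]; pr("hold",t,a)
for n in("scene","top"):
    c=cams.capture(n); np.savez(n+"4.npz",**c)
    w=(165,265,300,420) if n=="scene" else (125,225,295,415)
    cv2.imwrite(f"pics/{n}4.png",cv2.convertScaleAbs(cv2.resize(c["image"][w[0]:w[1],w[2]:w[3]],None,fx=5,fy=5,interpolation=cv2.INTER_CUBIC),alpha=1.7))
E
```

```text
hold t25.51 F [ 2.82 -3.16  5.99] M [-0.668 -0.626 -0.138] p [580.16 283.16  92.86]
```

View pics/scene4.png

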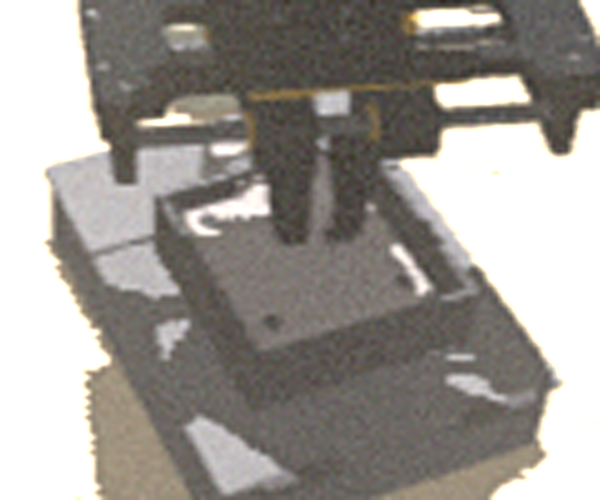

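View pics/top4.png

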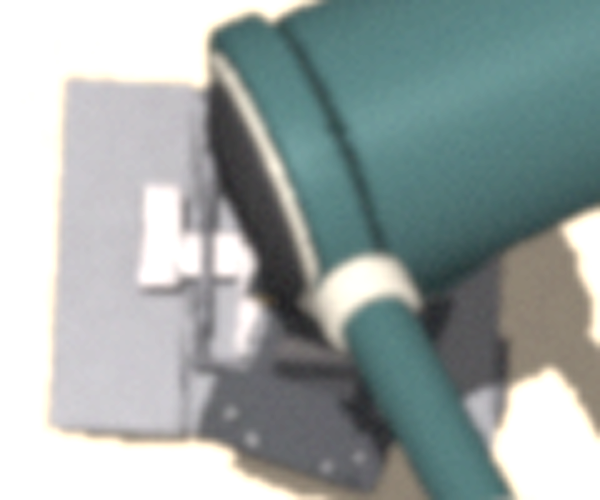

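Top view: the bolt now bridges the gap between the case wall and the keeper at crop (195,255). The stop held firm at 0.138 N m. Turning back home.

```bash
python3 - <<'E'
from h import *
from cell import *
b=np.load("base.npy")
p=[.5797,.2831,.0928]
q0=np.array(inverse_kinematics(p,ori(-2,1)));
for d in [66,58,50,42,34,26,18,12,8,4,2,0]:
    q=q0.copy(); q[5]=2.0214-np.deg2rad(d)
    manip.set_joints(q)
    t,a=avg(manip,4); a[:6]-=b[:6]
    pr("%d"%d,t,a)
    if a[5]>.08 or abs(a[2])>10 or np.hypot(*a[:2])>8: print("STOP");break
t,a=avg(manip,8); a[:6]-=b[:6]; pr("home",t,a)
E
```

```text
66 t25.90 F [ 1.61 -1.88  6.49] M [-0.465 -0.294 -0.052] p [579.42 283.4   92.84]
58 t26.19 F [ 0.37 -1.34  6.52] M [-0.277 -0.155  0.007] p [579.12 283.72  92.83]
50 t26.48 F [ 0.36 -0.35  6.28] M [-0.159 -0.049 -0.016] p [578.98 283.94  92.84]
42 t26.77 F [ 0.12 -0.44  6.47] M [-0.135 -0.051 -0.008] p [578.9  284.07  92.82]
34 t27.07 F [-0.33 -0.62  6.76] M [-0.056 -0.013 -0.04 ] p [578.86 284.16  92.83]
26 t27.36 F [0.53 0.25 6.78] M [-0.046 -0.019 -0.032] p [578.85 284.19  92.82]
18 t27.65 F [ 0.22 -0.34  6.51] M [ 0.007 -0.008 -0.027] p [578.85 284.23  92.83]
12 t27.93 F [0.01 0.12 6.62] M [0.007 0.013 0.015] p [578.86 284.25  92.84]
8 t28.22 F [-0.07  0.37  6.51] M [ 0.033  0.021 -0.021] p [578.87 284.26  92.83]
4 t28.50 F [0.   0.09 6.75] M [ 0.025  0.026 -0.006] p [578.9  284.26  92.83]
2 t28.78 F [0.08 0.15 6.38] M [ 0.011 -0.001  0.003] p [578.9  284.28  92.84]
0 t29.07 F [-0.01  0.21  5.93] M [ 0.038  0.004 -0.005] p [578.9  284.28  92.84]
home t29.13 F [-0.07  0.19  6.48] M [ 0.047 -0.023  0.009] p [578.9  284.28  92.83]
```

```bash
python3 - <<'E'
from h import *
from cell import *
s=st(manip)
Rm=R.from_rotvec(s["tcp_rot"]).as_matrix(); print(Rm.round(4), np.rad2deg(np.arctan2(-Rm[0,1],Rm[1,1])))
print(s["joint_pos"].round(4), np.round(inverse_kinematics([.5797,.2831,.0928],ori(-2,1)),4))
E
```

```text
t29.13 p [578.9 284.3  92.8] F [-0.95  0.39  4.91] M [ 0.09  -0.041 -0.027] w7.64
[[-0.0013 -0.0363 -0.9993]
 [ 0.0017 -0.9993  0.0363]
 [-1.     -0.0016  0.0013]] 177.91956096641454
[0.4168 0.3307 1.8022 0.0024 1.0092 2.0226] [0.4157 0.3309 1.8021 0.     1.0087 2.0214]
```

```bash
python3 - <<'E'
from h import *
from cell import *
b=np.load("base.npy")
o=ori(-2,1)
x,y=.5797,.2831
for z in (.0935,.0945,.0955,.0965):
    manip.move_linear([x,y,z],rate=.02,rot=o)
    t,a=avg(manip,5); a[:6]-=b[:6]; pr("%.4f"%z,t,a)
    if a[2]<-3 or np.hypot(*a[:2])>4: print("STOP");break
E
```

```text
0.0935 t29.43 F [-0.97  2.66  3.59] M [0.425 0.175 0.019] p [578.64 283.9   92.91]
0.0945 t29.72 F [-1.49  3.18 -0.76] M [ 0.572  0.231 -0.004] p [578.7  283.18  93.54]
0.0955 t30.01 F [-1.1   2.94 -1.25] M [0.527 0.17  0.02 ] p [579.47 282.96  95.23]
0.0965 t30.30 F [-0.71  2.3  -0.87] M [0.426 0.145 0.009] p [579.74 282.99  96.59]
```

```bash
python3 - <<'E'
from h import *
from cell import *
b=np.load("base.npy")
o=ori(-2,1)
x,y,z=.5797,.2831,.0965
for k in range(4):
    t,a=avg(manip,5); a[:6]-=b[:6]
    if np.hypot(*a[:2])<.8: break
    x+=np.clip(a[0]*.0003,-.0004,.0004); y+=np.clip(a[1]*.0003,-.0005,.0005)
    manip.move_linear([x,y,z],rate=.01,rot=o)
    t,a=avg(manip,5); a[:6]-=b[:6]; pr("xy %.4f %.4f"%(x,y),t,a)
while z<.106:
    z+=.0012
    manip.move_linear([x,y,z],rate=.02,rot=o)
    t,a=avg(manip,4); a[:6]-=b[:6]; pr("%.4f"%z,t,a)
    if a[2]<-3 or np.hypot(*a[:2])>4: print("STOP");break
E
```

```text
xy 0.5795 0.2836 t30.63 F [-0.48  0.49 -0.08] M [ 0.078  0.049 -0.007] p [579.63 283.25  96.65]
0.0977 t30.96 F [-0.38 -0.31  0.27] M [-0.015 -0.011  0.007] p [579.67 283.48  97.94]
0.0989 t31.24 F [-0.4   0.16  0.19] M [-0.01   0.011  0.027] p [579.6  283.61  99.08]
0.1001 t31.52 F [-0.24 -0.23  0.35] M [ 0.006 -0.012 -0.001] p [579.53 283.62 100.21]
0.1013 t31.81 F [ 0.39 -0.28  0.15] M [ 0.004 -0.002  0.017] p [579.52 283.63 101.4 ]
0.1025 t32.09 F [ 0.13 -0.09  0.5 ] M [-0.026 -0.013  0.008] p [579.53 283.64 102.61]
0.1037 t32.38 F [0.13 0.36 0.42] M [-0.013 -0.004  0.023] p [579.52 283.64 103.8 ]
0.1049 t32.66 F [-0.49  0.08  0.32] M [-0.007  0.003  0.021] p [579.53 283.63 105.02]
0.1061 t32.94 F [0.01 0.08 0.15] M [-0.002 -0.016 -0.024] p [579.54 283.63 106.21]
```

```bash
python3 - <<'E'
from h import *
from cell import *
b=np.load("base.npy")
manip.move_linear([.5795,.2836,.15],rate=.08); t,a=avg(manip,4); a[:6]-=b[:6]; pr("out",t,a)
manip.move_pose([.4236,.2121,.15],ori(-10.9,1)); manip.dwell(.2); st(manip)
for n in("scene","top"):
    c=cams.capture(n); np.savez(n+"5.npz",**c)
    w=(170,310,270,420) if n=="scene" else (125,275,295,420)
    cv2.imwrite(f"pics/{n}5.png",cv2.convertScaleAbs(cv2.resize(c["image"][w[0]:w[1],w[2]:w[3]],None,fx=4,fy=4,interpolation=cv2.INTER_CUBIC),alpha=1.6))
E
```

```text
out t33.67 F [ 0.03 -0.16 -0.06] M [-0.024  0.003  0.022] p [579.34 283.52 149.99]
 t34.60 p [425.3 212.8 150.4] F [ 0.13  0.23 -0.29] M [0.067 0.045 0.006] w7.86
```

View pics/scene5.png

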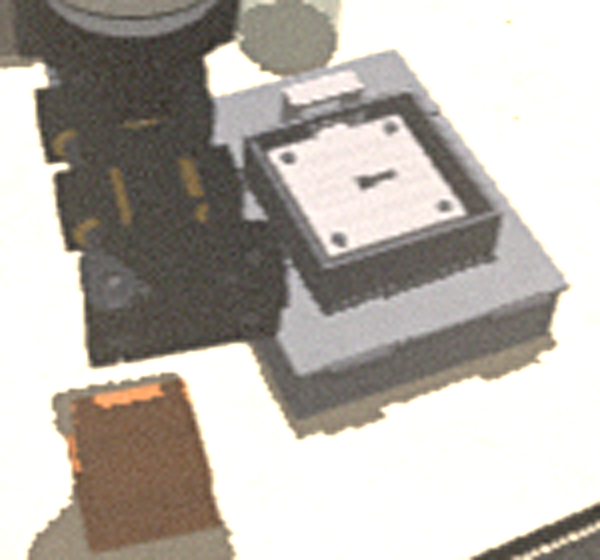

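View pics/top5.png

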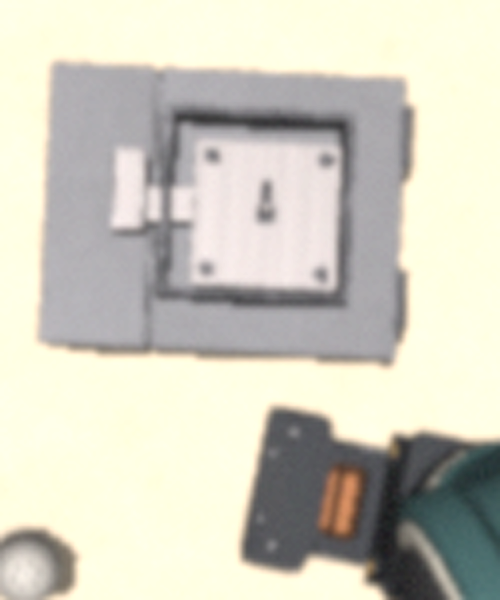

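```bash
python3 - <<'E'
from meas import *
run(load("top5"),load("scene5"))
import hole
for n in("top","scene"): hole.hole(load(n+"5"),n,"5")
E
```

```text
top plate [578.9 284.8] [75.6 75.6] 88.1 [[540.0, 248.0], [615.0, 246.0], [618.0, 321.0], [542.0, 324.0]]
top case [576.3 281. ] [82.2 81.9] 0.6 [[535.0, 321.0], [536.0, 240.0], [618.0, 240.0], [617.0, 322.0]]
top boxtop [584.8 302.4] [197.6 153.9] 88.1 [[505.0, 206.0], [658.0, 201.0], [665.0, 399.0], [511.0, 404.0]]
top stand [428.  234.4] [11.  36.4] 79.1 [[409.0, 232.0], [445.0, 226.0], [447.0, 236.0], [411.0, 243.0]]
top standkey [413.7 228.3] [ 95.1 127.7] 0.2 [[366.0, 292.0], [366.0, 164.0], [462.0, 165.0], [461.0, 292.0]]
scene plate [578.7 284.8] [75.7 76.2] 88.4 [[540.0, 248.0], [616.0, 246.0], [618.0, 322.0], [542.0, 324.0]]
scene case [583.2 286.3] [105.7 103.6] 87.9 [[530.0, 235.0], [633.0, 232.0], [637.0, 337.0], [533.0, 341.0]]
scene boxtop [585.5 306.5] [214.3 153.3] 87.2 [[504.0, 203.0], [657.0, 196.0], [667.0, 410.0], [514.0, 417.0]]
scene stand [427.8 234.9] [ 9.2 32.1] 78.8 [[411.0, 234.0], [443.0, 227.0], [444.0, 236.0], [413.0, 243.0]]
scene standkey [423.7 209.6] [60.7 56.6] 79.6 [[390.0, 185.0], [446.0, 175.0], [457.0, 234.0], [401.0, 245.0]]
top x -4.5..16.4 y -4.1..4.5 area 107
scene x -5.1..16.2 y -3.6..5.1 area 125
```

```bash
python3 - <<'E'
from h import *
from cell import *
o=ori(-10.9,1)
x,y=.4242,.2114
manip.move_linear([x,y,.086],rate=.08,rot=o); manip.dwell(.1)
t,b=avg(manip,8); pr("base",t,b); np.save("base2.npy",b)
z=.086
while z>.0545:
    z-=.002 if z>.060 else .001
    manip.move_linear([x,y,z],rate=.03,rot=o)
    t,a=avg(manip,4); a[:6]-=b[:6]; pr("%.4f"%z,t,a)
    if abs(a[2])>3 or np.hypot(*a[:2])>3: print("STOP");break
E
```

```text
base t35.82 F [-0.08 -0.01 -0.73] M [0.007 0.017 0.013] p [424.81 211.68  86.74]
0.0840 t36.10 F [0.21 0.18 0.54] M [ 0.014 -0.007 -0.014] p [424.16 211.39  84.02]
0.0820 t36.38 F [0.06 0.08 0.18] M [ 0.018 -0.004 -0.015] p [424.04 211.34  81.82]
0.0800 t36.67 F [-0.39  0.17  0.1 ] M [ 0.027 -0.026 -0.017] p [424.07 211.35  79.83]
0.0780 t36.95 F [-0.11 -0.36  0.19] M [ 0.027 -0.019 -0.01 ] p [424.09 211.36  77.85]
0.0760 t37.23 F [ 0.34 -0.28  0.47] M [ 0.018 -0.007 -0.028] p [424.08 211.34  75.85]
0.0740 t37.52 F [ 0.2  -0.1  -0.01] M [ 0.02  -0.02  -0.025] p [424.08 211.34  73.85]
0.0720 t37.80 F [0.02 0.27 0.22] M [ 0.012 -0.025 -0.005] p [424.09 211.35  71.86]
0.0700 t38.08 F [0.18 0.37 0.38] M [ 0.042  0.022 -0.007] p [424.09 211.35  69.87]
0.0680 t38.37 F [-0.02  0.45  0.42] M [ 0.043 -0.031 -0.007] p [424.08 211.34  67.86]
0.0660 t38.65 F [-0.13  0.06  0.73] M [ 0.04   0.001 -0.008] p [424.08 211.35  65.86]
0.0640 t38.93 F [-0.33  0.01  0.13] M [ 0.015 -0.008 -0.013] p [424.08 211.35  63.86]
0.0620 t39.22 F [0.12 0.14 0.38] M [ 0.013 -0.021  0.006] p [424.08 211.35  61.86]
0.0600 t39.50 F [-0.04  0.19 -0.11] M [ 0.048 -0.002  0.013] p [424.07 211.34  59.85]
0.0590 t39.78 F [ 0.02 -0.02  0.39] M [ 0.021 -0.016 -0.009] p [424.17 211.39  58.96]
0.0580 t40.07 F [0.03 0.63 0.05] M [ 0.05   0.01  -0.006] p [424.15 211.38  57.95]
0.0570 t40.35 F [0.54 0.4  0.56] M [ 0.024 -0.002 -0.03 ] p [424.15 211.38  56.94]
0.0560 t40.63 F [ 0.53 -0.72  0.07] M [ 0.038 -0.016  0.001] p [424.17 211.4   55.96]
0.0550 t40.92 F [-2.53 -0.81  6.9 ] M [-0.188  0.43  -0.029] p [424.32 211.46  55.82]
STOP
```

Seated at z≈0.056, as expected. Releasing in two stages, backing off and checking.

```bash
python3 - <<'E'
from h import *
from cell import *
manip.move_linear([.4242,.2114,.0558],rate=.01)
manip.set_gripper(.012,5); st(manip,"open12")
manip.dwell(.2)
manip.set_gripper(.04); st(manip,"open40")
manip.move_linear([.4242,.2114,.19],rate=.1)
manip.move_pose([.35,-.25,.3],ori(-40,1)); manip.dwell(.2); st(manip,"away")
for n in("scene","top"):
    c=cams.capture(n); np.savez(n+"6.npz",**c); cv2.imwrite(f"pics/{n}6.png",c["image"])
    w=(165,315,275,420) if n=="scene" else (125,280,290,420)
    cv2.imwrite(f"pics/{n}6c.png",cv2.convertScaleAbs(cv2.resize(c["image"][w[0]:w[1],w[2]:w[3]],None,fx=3.8,fy=3.8,interpolation=cv2.INTER_CUBIC),alpha=1.5))
from h import *
for n,w in(("top",(235,280,370,415)),("scene",(255,312,280,330))):
  for k in "06":
    c=load(n+k); ys,xs=np.mgrid[w[0]:w[1],w[2]:w[3]]; P=depthpt(c,np.c_[xs.ravel(),ys.ravel()])
    Q=P[(P[:,2]>.056)&(P[:,2]<.1)]; q=Q[:,:2]-Q[:,:2].mean(0); e,v=np.linalg.eigh(q.T@q)
    print(n,k,len(Q),Q.min(0).round(4),Q.max(0).round(4),Q.mean(0).round(4),np.rad2deg(np.arctan2(v[1,1],v[0,1])))
E
```

```text
open12 t41.45 p [424.1 211.4  55.6] F [ 0.38  0.01 -0.06] M [ 0.025  0.071 -0.025] w11.88
open40 t42.23 p [424.2 211.4  55.8] F [ 0.54  0.07 -0.06] M [ 0.021  0.034 -0.036] w40.07
away t45.67 p [ 350.4 -249.4  299.7] F [-0.78  0.49  0.63] M [ 0.076 -0.019  0.038] w40.09
top 0 81 [0.4089 0.205  0.0593] [0.4382 0.218  0.0916] [0.424  0.2127 0.0814] 168.20433432383595
top 6 81 [0.411  0.2066 0.0572] [0.4401 0.2182 0.091 ] [0.4251 0.2129 0.0811] 168.86291054418479
scene 0 179 [0.4091 0.2041 0.057 ] [0.4381 0.2174 0.0915] [0.4232 0.2088 0.0787] 167.5838988546801
scene 6 180 [0.4098 0.2047 0.0572] [0.4393 0.2167 0.0915] [0.424  0.2089 0.0786] 167.67708255159445
```

View pics/scene6c.png

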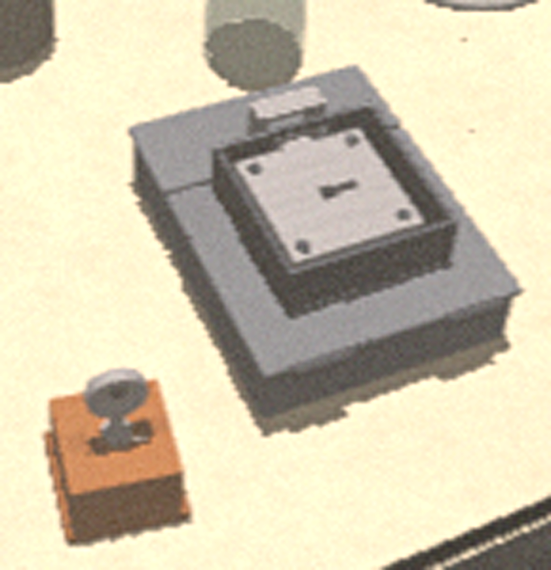

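View pics/top6.png

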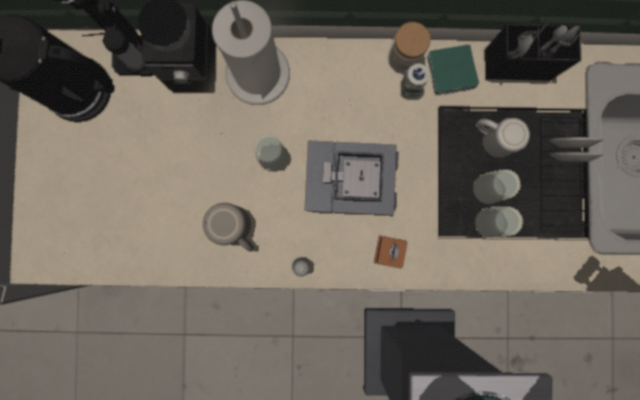

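View pics/top6c.png

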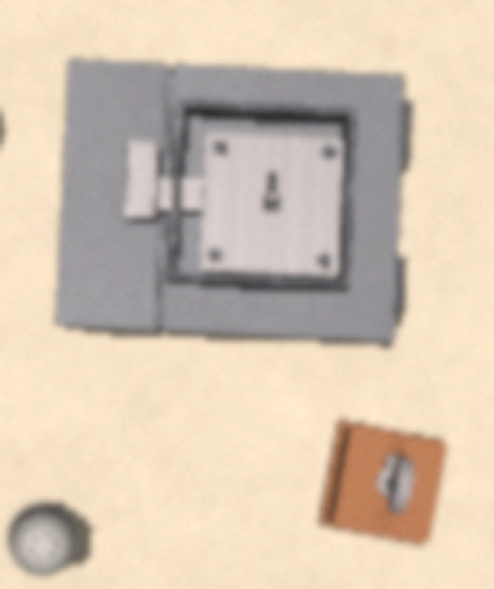

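The key stands in its stand at the top view's (392,252), and the bolt bridges the gap to the keeper at crop (165,195). The mug, shaker and glass are where they were. Handing in.

```bash
python3 -c "
from cell import *
order.close_job(); print(manip.state()['clock'])"
```

```text
the job is handed in; nothing more can be done
the job is handed in; nothing more can be done
```

I locked the box, put the key back in its stand and handed the job in at about 46 s; no verdict was reported.

**What I did:**
- **Insertion:** I took the key from its stand and pushed it down by feel until the collar rested on the lock face. I shifted the hand 1 mm sideways when I felt about 2.5 N of side force.
- **Turning:** I turned it anticlockwise to 74°, where it held firm at about 0.13 N m, then brought it back home with no resistance left.
- **Withdrawal:** I drew the key out after easing about 3 N of side force. I then lowered it freely into the stand until the collar seated, released it and moved clear.

**Last checks:**
- **Key:** It is upright in the stand. The top of the bow is at 91 mm, as at the start, and the key lies within about 1–2 mm and 1° of where it began.
- **Bolt:** The pictures show it out of the case and reaching the keeper. Its tip is hidden under the keeper, so I took the full 9–10 mm from the firm stop rather than measuring it.
- **Bystanders:** The mug, salt shaker and glass look unmoved in the pictures.
- **Forces:** The forces I sampled between steps stayed below about 8 N.

**What disagreed:**
- **Keyhole position:** The camera's keyhole centre and the hand position where the key ran freely differed by about 1 mm.
- **Lock shift:** The floating lock ended about 1 mm from where it started.
- **Position readings:** On the turn back, the measured hand position read about 1.4 mm off the commanded one, and it cleared once the key was lifted.

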